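# Push a label plate out over the end of its ledge

### The arm

A 6-joint arm with a two-finger parallel gripper is mounted at the origin on a cart in front of the work surface, level with it; the furniture and walls round the work are solid. World frame = base frame: x ahead of the robot, y to its left, z up, the work surface at z = 0. Lengths are in m, angles in degrees, forces in N, time in s.
With the tool pointing down it reaches from about 0.3 to 0.75 m from the base axis. Payload 8.5 kg.
Tool frame: the origin (TCP) lies at the very end of the fingers, on their centre line; the grasp point (between the pads) lies 19 mm behind it (env.grasp_offset is the distance from the TCP to the grasp point, in m); y points along the fingers, z is the direction in which the jaws open and shut, and the axes are right-handed (so a half turn about y gives the same grasp; the last joint's range is limited). The gripper opens to 85 mm and grips with 20 to 120 N. Pads are 22 mm wide; open, the fingers measure 114 mm over their backs; the gripper's body (76 mm by 85 mm) begins 54 mm behind the grasp point. The pads swing forward as they close: fully open they stand 13 mm farther back than shut.
Start: joints at [58.997, 21.807, 74.336, -0, 83.858, -12.336], TCP at [0.176, 0.521, 0.231] pointing down, gripper open.
Joint ranges: [-178.18, 178.18], [-50.72, 133.34], [12.68, 142.11], [-81.47, 261.47], [9.98, 163.14], [-165.26, 165.26]. Speed limits (degrees/s): [136.94, 136.94, 180, 180, 180, 180].

### API

Orientations are given as a 3x3 rotation matrix whose columns are the frame's x, y, z axes.
In Python, from rig import env gives the robot as it stands. The module is installed in compiled form; this text tells all that it offers.
- The arm moves only by the shell command python3 -m pendant 'ROWS' [FORCE]. ROWS is JSON, a list of rows, each a list of 3 entries, a list of its own where there are three numbers: the shift along the world's x, y, z as a fraction of full scale, then the turn about the world's z as a fraction of full scale, then the opening, from 0 (shut) to 1 (fully open). A call has 1 to 12 rows; each row shifts and turns the commanded pose from where the row before left it; what a row does not reach is not made up. Full scale, the value 1, is 30 mm for a shift and 5 degrees for a turn. A row lasts 1/12 s, in which the tool goes at most 41.7 mm and 7.16 degrees, less where a joint would pass 70% of its speed; a pose out of reach is approached as far as the arm can. A call with a number of a shift or a turn outside -1 to 1 is refused whole. A call with a gripper value outside its range is refused whole. The fingers move at their own pace and stop on an object; FORCE is the grip in N (left out, the last holds). Time passes only in rows, so rows that do not move let the fingers close. It gives the time, the measured TCP pose, the force and the opening at its end, in the units of the state.
- env.observe(): the state, without advancing time (a new reading comes with each control period).
- env.get_image(name): name is "side" or "top" or "wrist"; returns (picture, depth): 400x640x3 uint8, red, green, blue; 400x640 float32, m along the optical axis (not along the pixel's ray), 0 where there is no reading.
- env.camera_model(name): a dict with "camera_matrix" (3x3 intrinsics, pixels), "R" (3x3) and "t" (3): a world point X has camera coordinates R X + t; the wrist camera has in their place "tool_from_camera" (4x4, takes a point from camera to tool coordinates, whose origin is the TCP and whose axes are the tool frame's). Camera axes: x right, y down, z forward; pixel columns grow to the right and rows downward; lengths in m; the calibration is good to about 2 mm. The wrist camera is an equidistant fisheye: a pixel r from the principal point sees the ray r / f radians off the axis. A picture is of the moment at which its call begins: read the wrist's pose just before it. camera_model takes no time and is no camera call.
- env.close_job(): hands the job in, once; it reports no verdict.
The state is a dict: "time_s": time; "q": joint angles; "qvel": joint speeds; "joint_efforts": joint torques, N m; "position": TCP position; "tool_rot": TCP orientation; "ft_force": force on the tool from outside, world axes, zero at the start; "wrist_torque": the same for the moment, N m; "grip_width": finger opening in m.
Only numpy, scipy, OpenCV 4.12 (cv2) and the standard library are available. Lean on these libraries where they do the work, as an engineer would, in place of code of your own. Each camera call takes 0.05 s, during which the arm holds its last target.

### The job

The label plate lies flat on the ledge where nobody can get a finger under it. Using only pushes, slide it up against the fence along the back of the ledge and along to the right-hand end, so that its bare metal strip sticks out past that end (about a third of the plate) and the blue part stays on the ledge, with the plate lying straight along the fence. Do not lift the plate off the ledge, and leave the jar, the label roll and the beaker where they stand.

Things in the scene. Friction and masses are not known exactly. Their poses are not given: they have to be found in the camera images.
- ledge: Fixed bench ledge, flat plywood top 80 mm above the desk, spanning x -75 to +68, y -150 to +150 mm from the origin (on the desk, under the middle). A dark fence 8 mm thick runs along the far (+x) side, face at x = +60 mm, rising 14 mm above the top; the near side and both ends are open. The -y end is the right-hand end. Its place and yaw (within 0.3 rad) differ each time.
- ledge_end (a point): Point on the top surface of the ledge at its right-hand (-y) end, at ledge x = 0, height 80 mm; axes as the ledge's. The overhang is measured from here along the ledge's -y. Beware: a block of oil bottles 270 mm tall stands to the right of the desk, from about y = -0.40 outwards, and a clamp stand to its left near x 0.3 to 0.5, y 0.2.
- label_plate: Loose flat plate, 90 (x) by 130 (y) by 6 mm thick, about 0.25 kg, smooth; origin at the centre of its underside. The 85 mm at +y are blue with a white field, the 45 mm at -y bare metal. It starts on the ledge, bare end to the right, up to 0.2 rad askew, clear of the fence. Against the fence its origin is at ledge x = +15 mm. It tips off if over 65 mm hang out.
- plate_lead (a point): Point at the middle of the bare (-y) end of the plate, at the underside; axes as the plate's.
- jar: Bystander: sample jar with a brown lid, 64 mm across, 94 mm tall, on the desk behind the ledge; origin at the centre of its base.
- roll: Bystander: small roll of labels, 67 mm across, 45 mm tall, on the desk behind the ledge; origin at the centre of its base.
- beaker: Bystander: clear beaker, 70 mm across, 90 mm tall, on the desk in front of the right-hand half of the ledge; origin at the centre of its base.
Mind the look-alikes: they are no part of the job. What is meant by the label_plate is not turquoise or yellow, and is the larger of those in its own colour.

How it is judged (in metres and radians):
At the end, for the whole second after the job is handed in: The plate lies at rest flat on the ledge, its bare end 33 to 57 mm past the right-hand end of the ledge (45 mm is the whole bare strip), parallel to the fence within 0.07 rad and within 6 mm of touching it (y of plate_lead in the frame of ledge_end between -0.057 and -0.033 m and angle between the y axis of label_plate and the y axis of ledge, either way round below 0.07 rad and x of label_plate in the frame of ledge between 0.009 and 0.02 m and z of label_plate in the frame of ledge between 0.077 and 0.083 m and angle between label_plate's own z axis and vertical below 0.05 rad and linear speed of label_plate below 0.01 m/s).
It fails at once if the plate is lifted more than 15 mm off the ledge (z of label_plate in the frame of ledge above 0.095 m).
It fails at once if the plate is tipped up or falls off the ledge (angle between label_plate's own z axis and vertical above 0.35 rad or z of label_plate in the frame of ledge below 0.06 m).
It fails at once if the jar, the label roll or the beaker is moved more than 30 mm or tipped (distance of any of jar, roll, beaker from where it was at the start of the episode above 0.03 m or angle between any of jar, roll, beaker's own z axis and vertical above 0.4 rad).
It also fails if it takes over 64 s, if anything falls off the work surface, if the arm or the gripper's body presses on something with over 40 N, if the wrist force passes 120 N, or if a joint passes its speed limit or range.

## Working session

There is one attempt and no reset: what is moved stays moved. The work goes in short steps, Python scripts to look and compute and a shell command to move; the robot and the scene stay as the last step left them, time stands still between calls to the robot, and variables do not carry over. Pictures are saved under pics/ and viewed, and the job is handed in when it is done.

```bash
mkdir -p pics
python3 - <<'E'
from rig import env
import cv2,numpy as np
s=env.observe();print(s['time_s'],s['position'],s['tool_rot'],s['grip_width'],s['ft_force'])
for n in("top","side"):
    p,d=env.get_image(n);cv2.imwrite(f'pics/{n}0.png',p[...,::-1]);np.savez(f'pics/{n}0.npz',p=p,d=d)
    print(n,env.camera_model(n))
E
```

```text
0.0 [0.17587921 0.52082158 0.23070533] [[ 9.47408372e-01 -7.36975702e-04  3.20026300e-01]
 [-3.20027006e-01 -1.23764630e-03  9.47407612e-01]
 [-3.02137024e-04 -9.99998963e-01 -1.40840859e-03]] 0.08532411613902964 [0.00364723 0.63048844 0.39572502]
top {'camera_matrix': array([[490.13452722,   0.        , 318.09195761],
       [  0.        , 490.13452722, 202.88697261],
       [  0.        ,   0.        ,   1.        ]]), 'R': array([[ 0.00210273, -0.99998268, -0.00549774],
       [-0.99359863, -0.00146828, -0.1129584 ],
       [ 0.11294837,  0.00570007, -0.99358451]]), 't': array([-0.06169645,  0.57259201,  1.15497219])}
side {'camera_matrix': array([[459.67596126,   0.        , 306.96333483],
       [  0.        , 459.67596126, 205.19394361],
       [  0.        ,   0.        ,   1.        ]]), 'R': array([[-0.99922738, -0.03923107,  0.00236139],
       [-0.0266722 ,  0.6327677 , -0.77388218],
       [ 0.02886601, -0.77334725, -0.63332519]]), 't': array([0.56615338, 0.12341676, 1.05777002])}
```

View pics/top0.png

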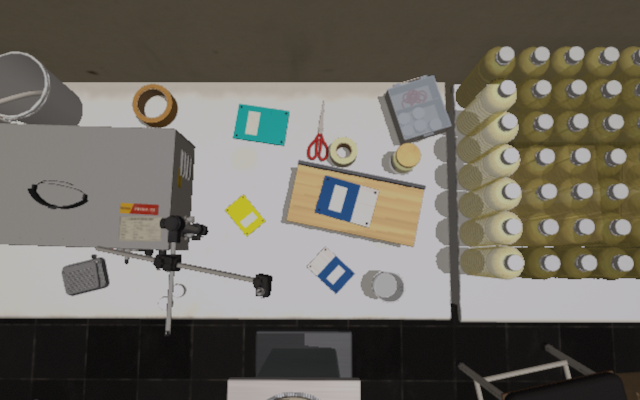

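View pics/side0.png

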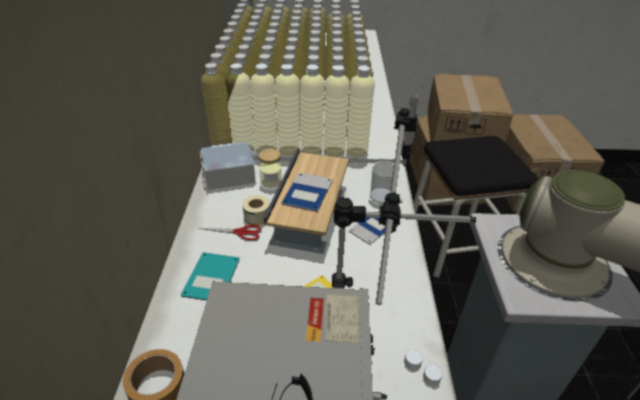

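The candidates are the blue/white plate on the ledge (346,201), a smaller blue/white one on the desk (330,270), a turquoise one (262,125) and a yellow one (245,215). The one on the ledge fits: it is the larger blue one and lies on the plywood. I'll confirm that in an enlarged crop and measure it.

```bash
cat > h.py <<'E'
from rig import env
import cv2,numpy as np
def ray(n,uv,z):
    m=env.camera_model(n);K,R,t=m["camera_matrix"],m["R"],m["t"]
    uv=np.atleast_2d(uv).astype(float)
    d=np.c_[uv,np.ones(len(uv))]@np.linalg.inv(K).T@R
    c=-R.T@t
    return c+d*((z-c[2])/d[:,2])[:,None]
def proj(n,X):
    m=env.camera_model(n);p=(np.atleast_2d(X)@m["R"].T+m["t"])@m["camera_matrix"].T
    return p[:,:2]/p[:,2:]
def measure(p,d,box=(280,155,430,250)):
    # point cloud by depth, top camera
    m=env.camera_model("top");K,R,t=m["camera_matrix"],m["R"],m["t"]
    x0,y0,x1,y1=box
    hsv=cv2.cvtColor(p,cv2.COLOR_RGB2HSV)
    M=np.zeros(p.shape[:2],bool);M[y0:y1,x0:x1]=1
    h,s,v=[hsv[...,i].astype(int) for i in range(3)]
    v_,u_=np.mgrid[:400,:640]
    cam=np.stack([(u_-K[0,2])/K[0,0]*d,(v_-K[1,2])/K[1,1]*d,d],-1)
    W=(cam-t)@R
    return M,h,s,v,W
E
python3 - <<'E'
from h import *
f=np.load('pics/top0.npz');p,d=f['p'],f['d']
M,h,s,v,W=measure(p,d)
cv2.imwrite('pics/crop.png',cv2.resize(p[145:305,270:430,::-1],None,fx=3.7,fy=3.7,interpolation=cv2.INTER_CUBIC))
wood=M&(h>8)&(h<25)&(s>60)&(v>120)&(W[...,2]>.05)
blue=M&(h>100)&(h<125)&(s>120)
for n,mk in(('wood',wood),('blue',blue)):
    print(n,mk.sum(),np.median(W[mk],0))
top=M&(W[...,2]>.07)&(W[...,2]<.11); 
def rect(mk,z):
    c=max(cv2.findContours(mk.astype(np.uint8),cv2.RETR_EXTERNAL,cv2.CHAIN_APPROX_NONE)[0],key=cv2.contourArea)
    P=ray("top",c[:,0],z)[:,:2]
    r=cv2.minAreaRect((P*1000).astype(np.float32));return r,cv2.boxPoints(r).round(1).tolist()
print('ledge by depth',rect(top,.08));print('wood',rect(wood,.08));print('blue',rect(blue,.086))
metal=M&(s<40)&(v>100)&(W[...,2]>.07)
k=((metal|blue)).astype(np.uint8);k=cv2.morphologyEx(k,cv2.MORPH_OPEN,np.ones((3,3)));print('plate',rect(k,.086))
cv2.imwrite('pics/mask.png',cv2.resize(np.hstack([x[150:255,275:435].astype(np.uint8)*255 for x in (wood,k)]),None,fx=2.4,fy=2.4))
# bystanders
for n,uv,z in(('jar',(406,156),.094),('roll',(343,152),.045),('beaker',(386,285),.09),('small',(330,270),0.005)):print(n,ray('top',uv,z))
cp=proj('top',[.3,.2,.0]);print(cp)
E
```

```text
wood 5422 [ 0.55790947 -0.19316914  0.08169749]
blue 927 [ 0.57758265 -0.10464104  0.08790043]
ledge by depth (((568.780029296875, -148.58546447753906), (302.5965576171875, 146.14234924316406), 78.44396209716797), [[466.8999938964844, -282.20001220703125], [610.0999755859375, -311.5], [670.7000122070312, -15.0], [527.5, 14.300000190734863]])
wood (((563.6099853515625, -146.23133850097656), (298.0781555175781, 135.2171173095703), 78.47361755371094), [[467.6000061035156, -278.79998779296875], [600.0999755859375, -305.79998779296875], [659.5999755859375, -13.699999809265137], [527.0999755859375, 13.300000190734863]])
blue (((577.4471435546875, -105.15809631347656), (81.67891693115234, 86.57740783691406), 74.03382873535156), [[524.5999755859375, -132.5], [607.7999877929688, -156.3000030517578], [630.2999877929688, -77.80000305175781], [547.0999755859375, -54.0]])
plate (((571.2921142578125, -127.71127319335938), (128.24609375, 90.23847198486328), 74.08600616455078), [[510.29998779296875, -177.0], [597.0999755859375, -201.6999969482422], [632.2999877929688, -78.4000015258789], [545.5, -53.70000076293945]])
jar [[ 0.67539086 -0.26460786  0.094     ]]
roll [[ 0.69549269 -0.12086267  0.045     ]]
beaker [[ 0.37967904 -0.21480025  0.09      ]]
small [[ 0.4110361  -0.08991657  0.005     ]]
[[210.56596069 315.83189258]]
```

View pics/crop.png

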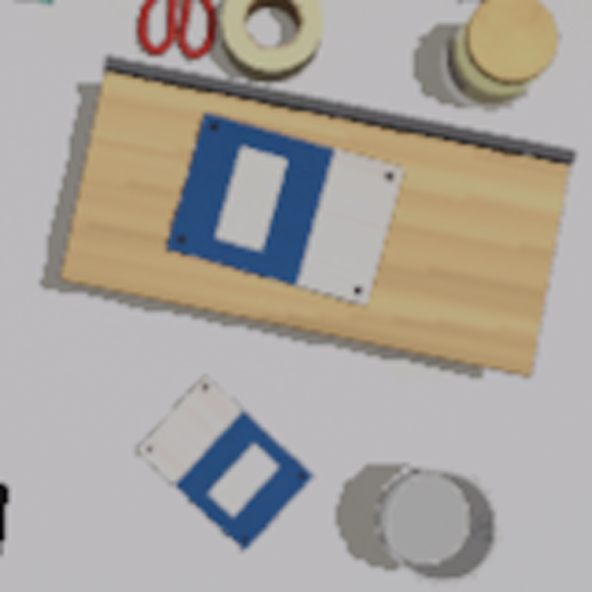

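View pics/mask.png

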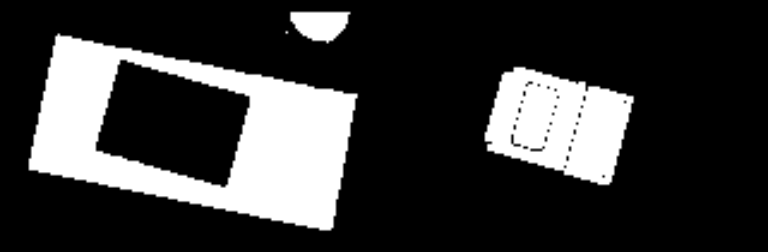

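The crop confirms it: blue with a white field and a bare strip to the right, on the plywood, measuring 128x90 mm (130x90 expected). The smaller blue one lies on the desk. Next I check the clamp stand and box heights for the approach path.

Run:
```python
from h import *
for n in('top','side'):
    f=np.load(f'pics/{n}0.npz');d=f['d']
    m=env.camera_model(n);K,R,t=m["camera_matrix"],m["R"],m["t"]
    v_,u_=np.mgrid[:400,:640]
    W=(np.stack([(u_-K[0,2])/K[0,0]*d,(v_-K[1,2])/K[1,1]*d,d],-1)-t)@R
    ok=(d>0)
    # max height grid
    print(n,'height cm; rows x .75->-0.0, cols y .8->-.35')
    for x in np.arange(.75,-.05,-.05):
        row=[]
        for y in np.arange(.8,-.36,-.05):
            k=ok&(abs(W[...,0]-x)<.025)&(abs(W[...,1]-y)<.025)
            row.append('%3d'%round(100*np.percentile(W[...,2][k],99)) if k.sum()>2 else '  .')
        print('%.2f'%x,' '.join(row))
```

```text
top height cm; rows x .75->-0.0, cols y .8->-.35
0.75   .   .   .  18  21  20  18  18   1   5   4   1   1   1   1   1   1   1   5   5   1   7   7   7
0.70   .   .   .  18  18  18  18  18  18  18  18  18   1   1   1   1   1   1   5   5   1  10  10   1
0.65   .   .   .  18  18  18  18  18  18  18  18  18   1   1   1   1  10  10  10  10  10  10  10   1
0.60   .   .   .   .  18  20  21  21  18  18  18  18   1   1   1   1   9   9   9   9  10  10  10   1
0.55   .   .   .   .  18  21  22  21  18  18  18  18   1   1   1   1   9   9   9   9   9   9   9   1
0.50   .   .   .   .  18  18  18  18  18  18  18  31  33   1   1   1   8   8   8   9   9   9   9   1
0.45   .   0   0   1  18  18  18  18  18  29  30  34  35  33   1   1   1   1   1   1   1   8   8   1
0.40   .   .   0   1   1   4   4   4   1   1   1  24  34  34  36  42  38   1   1   1   9   9   1   1
0.35   .   .   0   1   0   4   4   4   1   1   3   2  30   1   1  29   1   1   1   1   9   9   1   1
0.30   .   .   1   1   0   1   1   0   1   1   2   0  30   1   1   1   1   1   1   1   1   1   1   1
0.25   .   .   .   .   .   .   .   .   . 
[... 1532 characters left out ...]
.   .   .   .   .   .   .   .   .   0   2   0  30   0   0   0   0   0   0   0   0   0   0   0
0.25   .   .   .   .   .   .   .   .   .   .   .   .   .   .   .   .   .   .   .   .   .   .   .   .
0.20   .   .   .   .   .   .   .   .   .   .   .   .   .   .   .   .   .   .   .   .   .   .   .   .
0.15   .   .   .   .   .   .  28  29   .   .   .   .   .   0   0   0   0   0   0   0   .   .   .   .
0.10   .   .   .   .   .   .   .   .   .   .   .   .   .   0   0  14  19  19   0   0   .   .   .   .
0.05   .   .   .   .   .   .   .   .   .   .   .   .   .   0   1  21  22  22   1   0   . -74 -74 -74
-0.00   .   .   .   .   .   .   .   .   .   .   .   .   .   0  16  22  22  22   .   .   .   . -74 -75
```

```bash
python3 -m pendant '[[[0,0,1],0,0.6],[[0,0,1],0,0.6],[[0,0,1],0,0.6],[[0,0,1],0,0.6],[[0,0,1],0,0.6],[[0,0,1],0,0.6],[[0,0,1],0,0.6],[[0,0,1],0,0.6],[[0,0,1],0,0.6],[[0,0,0],0,0.6]]'
```

```text
time_s: 0.93
position: [0.176, 0.521, 0.5065]
tool_rot: [[0.947, 0.005, 0.32], [-0.32, 0.008, 0.947], [0.002, -1.0, 0.009]]
ft_force: [0.2, -0.6, 1.0]
grip_width: 0.0516
```

```bash
python3 -m pendant '[[[0.7,-0.9,0],-0.85,0.6],[[0.7,-0.9,0],-0.85,0.6],[[0.7,-0.9,0],-0.85,0.6],[[0.7,-0.9,0],-0.85,0.6],[[0.7,-0.9,0],-0.85,0.6],[[0.7,-0.9,0],-0.85,0.6],[[0.7,-0.9,0],-0.85,0.6],[[0.7,-0.9,0],-0.85,0.6],[[0.7,-0.9,0],-0.85,0.6],[[0.7,-0.9,0],-0.85,0.6]]'
```

```text
time_s: 1.77
position: [0.3867, 0.2495, 0.5009]
tool_rot: [[0.479, -0.001, 0.878], [-0.878, -0.0, 0.479], [-0.0, -1.0, -0.001]]
ft_force: [0.5, 1.4, -0.2]
grip_width: 0.0513
```

```bash
python3 -m pendant '[[[0.77,-1,0],-0.9,0.6],[[0.77,-1,0],-0.9,0.6],[[0.77,-1,0],-0.9,0.6],[[0.77,-1,0],-0.9,0.6],[[0.77,-1,0],-0.9,0.6],[[0.77,-1,0],-0.9,0.6],[[0.77,-1,0],-0.9,0.6],[[0.77,-1,0],-0.9,0.6],[[0.77,-1,0],-0.85,0.6],[[0,0,0],0,0.6],[[0,0,0],0,0.6]]'
```

```text
time_s: 2.68
position: [0.5955, -0.0208, 0.4987]
tool_rot: [[-0.2, -0.004, 0.98], [-0.98, 0.001, -0.2], [-0.0, -1.0, -0.004]]
ft_force: [-0.8, 0.2, 1.0]
grip_width: 0.0511
```

```bash
python3 -m pendant '[[[0,0,-1],0,0.6],[[0,0,-1],0,0.6],[[0,0,-1],0,0.6],[[0,0,-1],0,0.6],[[0,0,-1],0,0.6],[[0,0,-1],0,0.6],[[0,0,-1],0,0.6],[[0,0,-1],0,0.6],[[0,0,-1],0,0.6],[[0,0,-1],0,0.6],[[0,0,-1],0,0.6],[[0,0,-1],0,0.6]]'
python3 - <<'E'
from h import *
s=env.observe();print(s['position'],s['q'])
for n in("top","wrist"):
    p,d=env.get_image(n);cv2.imwrite(f'pics/{n}1.png',p[...,::-1] if n=='wrist' else cv2.resize(p[120:300,260:500,::-1],None,fx=3,fy=3))
E
```

```text
time_s: 3.68
position: [0.5931, -0.0177, 0.1408]
tool_rot: [[-0.196, 0.001, 0.981], [-0.981, -0.0, -0.196], [-0.0, -1.0, 0.001]]
ft_force: [0.8, 0.2, -1.2]
grip_width: 0.0513
[ 0.59312992 -0.0176553   0.14084107] [-1.31286402e+01  3.04247542e+01  7.54258694e+01  6.61437671e-03
  7.40787902e+01 -1.82961466e+00]
```

View pics/top1.png

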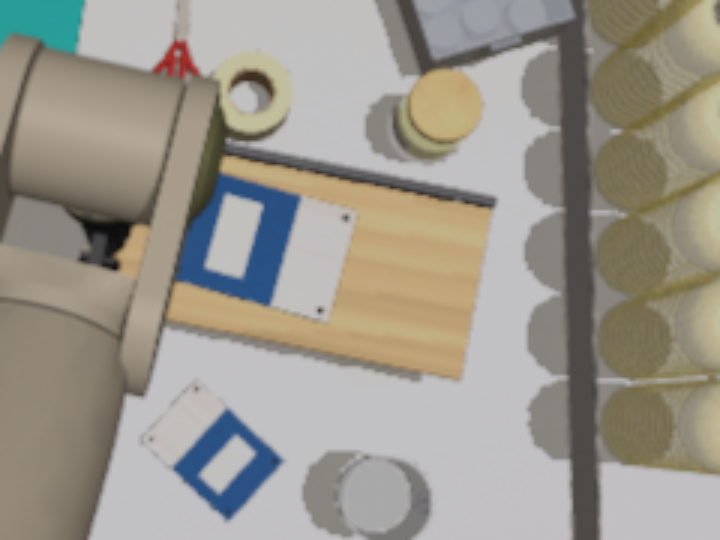

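View pics/wrist1.png

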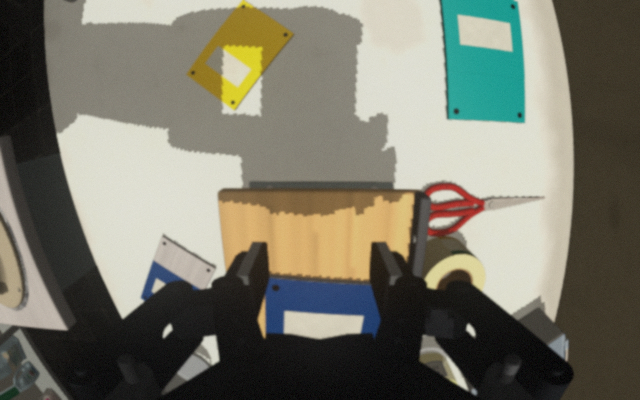

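The wrist view shows the fingers square to the ledge, with the plate's blue end at about (320,280) beyond them. The landing area is clear wood, so I'll lower to find the ledge by touch.

```bash
python3 -m pendant '[[[0,0,-0.6],0,0.6],[[0,0,-0.6],0,0.6],[[0,0,-0.4],0,0.6],[[0,0,0],0,0.6],[[0,0,0],0,0.6]]';python3 -m pendant '[[[0,0,-0.1],0,0.6],[[0,0,0],0,0.6]]';python3 -m pendant '[[[0,0,-0.1],0,0.6],[[0,0,0],0,0.6]]'
```

```text
time_s: 4.2
position: [0.5944, -0.0186, 0.0952]
tool_rot: [[-0.197, 0.002, 0.98], [-0.98, -0.0, -0.197], [0.0, -1.0, 0.002]]
ft_force: [-0.1, 0.2, -0.2]
grip_width: 0.0513
time_s: 4.37
position: [0.5944, -0.0189, 0.0916]
tool_rot: [[-0.198, 0.002, 0.98], [-0.98, -0.0, -0.198], [0.0, -1.0, 0.002]]
ft_force: [0.6, 0.2, -0.1]
grip_width: 0.0513
time_s: 4.53
position: [0.5939, -0.0189, 0.0875]
tool_rot: [[-0.198, 0.0, 0.98], [-0.98, -0.0, -0.198], [-0.0, -1.0, 0.0]]
ft_force: [-0.8, 0.9, -0.0]
grip_width: 0.051
```

```bash
for i in 1 ; do python3 -m pendant '[[[0,0,-0.1],0,0.6],[[0,0,0],0,0.6]]'; python3 -m pendant '[[[0,0,-0.07],0,0.6],[[0,0,0],0,0.6]]';python3 -m pendant '[[[0,0,-0.05],0,0.6],[[0,0,0],0,0.6]]'; done | grep -E "posi|ft"
```

```text
position: [0.5938, -0.0189, 0.0839]
ft_force: [0.1, 0.8, -0.3]
position: [0.5938, -0.0189, 0.0818]
ft_force: [-0.4, 0.1, -0.2]
position: [0.5938, -0.0189, 0.0805]
ft_force: [0.3, 0.3, -0.5]
```

```bash
python3 -m pendant '[[[0,0,-0.05],0,0.6],[[0,0,0],0,0.6]]' | grep -E "posi|ft"; python3 -m pendant '[[[0,0,-0.05],0,0.6],[[0,0,0],0,0.6]]' | grep -E "posi|ft"
```

```text
position: [0.5938, -0.0189, 0.079]
ft_force: [0.3, -0.6, -1.1]
position: [0.5938, -0.0189, 0.0775]
ft_force: [0.2, 0.7, 0.1]
```

```bash
python3 -m pendant '[[[0,0,-0.04],0,0.6],[[0,0,0],0,0.6]]' | grep -E "posi|ft"; python3 -m pendant '[[[0,0,-0.04],0,0.6],[[0,0,0],0,0.6]]' | grep -E "posi|ft"
```

```text
position: [0.594, -0.019, 0.0768]
ft_force: [-0.4, -0.1, 4.2]
position: [0.5941, -0.019, 0.0768]
ft_force: [-5.0, 1.2, 13.0]
```

Run:
```python
from h import *
p,d=env.get_image("wrist");cv2.imwrite('pics/wrist2.png',cv2.resize(p[180:360,200:440,::-1],None,fx=3,fy=3))
```

```text
(no output)
```

View pics/wrist2.png

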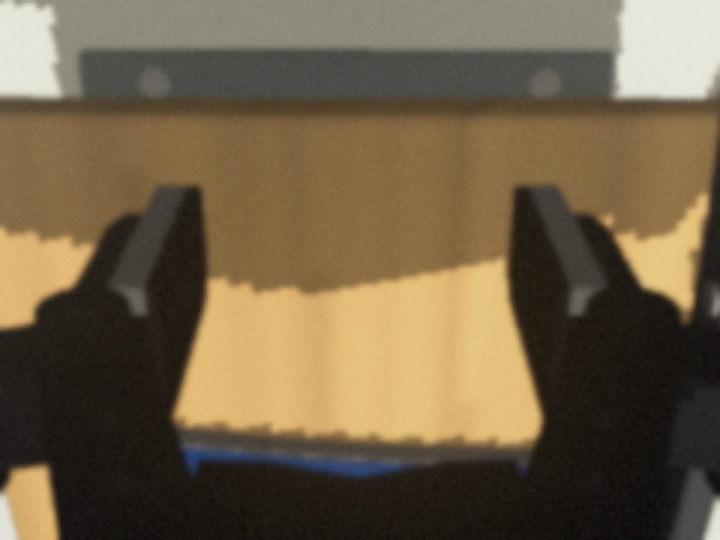

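```bash
python3 -m pendant '[[[0,0,0.14],0,0.6],[[0,0,0],0,0.6],[[0,0,0],0,0.6]]'; python3 -m pendant '[[[-0.067,-0.327,0],0,0.6],[[-0.067,-0.327,0],0,0.6],[[-0.067,-0.327,0],0,0.6],[[-0.067,-0.327,0],0,0.6],[[-0.067,-0.327,0],0,0.6],[[0,0,0],0,0.6]]'
```

```text
time_s: 6.0
position: [0.594, -0.019, 0.0795]
tool_rot: [[-0.198, 0.0, 0.98], [-0.98, -0.0, -0.198], [-0.0, -1.0, 0.0]]
ft_force: [-0.1, 0.2, -0.4]
grip_width: 0.0511
time_s: 6.5
position: [0.5836, -0.0703, 0.0795]
tool_rot: [[-0.2, -0.0, 0.98], [-0.98, -0.0, -0.2], [0.001, -1.0, -0.0]]
ft_force: [-0.6, 0.0, 0.4]
grip_width: 0.0513
```

```bash
python3 -m pendant '[[[-0.067,-0.327,0],0,0.6],[[-0.067,-0.327,0],0,0.6],[[-0.067,-0.327,0],0,0.6],[[-0.067,-0.327,0],0,0.6],[[-0.067,-0.327,0],0,0.6],[[0,0,0],0,0.6]]' | grep -E "posi|ft"
cat > meas.py <<'E'
from h import *
import sys
p,d=env.get_image("top");M,h,s,v,W=measure(p,d,(275,150,450,260))
cv2.imwrite(f'pics/{sys.argv[1]}.png',cv2.resize(p[130:290,260:460,::-1],None,fx=3.5,fy=3.5))
O=np.array([571.0,-147.7]);a=np.radians(-11.53);X=np.array([np.cos(a),np.sin(a)]);Y=np.array([-X[1],X[0]])
tcp=env.observe()['position'][:2]*1000-O;print('tcp ledge',tcp@X,tcp@Y)
blue=M&(h>100)&(h<125)&(s>120)
metal=M&(s<40)&(v>130)&(W[...,2]>.075)&(W[...,2]<.1)
k=cv2.morphologyEx((blue|metal).astype(np.uint8),cv2.MORPH_OPEN,np.ones((3,3)))
c=max(cv2.findContours(k,cv2.RETR_EXTERNAL,cv2.CHAIN_APPROX_NONE)[0],key=cv2.contourArea)
P=ray("top",c[:,0],.086)[:,:2]*1000-O;L=np.c_[P@X,P@Y].astype(np.float32)
r=cv2.minAreaRect(L);print('plate in ledge',r,cv2.boxPoints(r).round(1).tolist())
E
python3 meas.py t3
```

```text
position: [0.5736, -0.1192, 0.0795]
ft_force: [0.1, -0.1, -0.3]
tcp ledge -3.2675573404803964 29.348987914934785
plate in ledge ((1.0475883483886719, -84.2945556640625), (64.7365951538086, 90.15714263916016), 89.71631622314453) [[-44.20000076293945, -116.4000015258789], [46.0, -116.9000015258789], [46.29999923706055, -52.099998474121094], [-43.900001525878906, -51.70000076293945]]
```

View pics/t3.png

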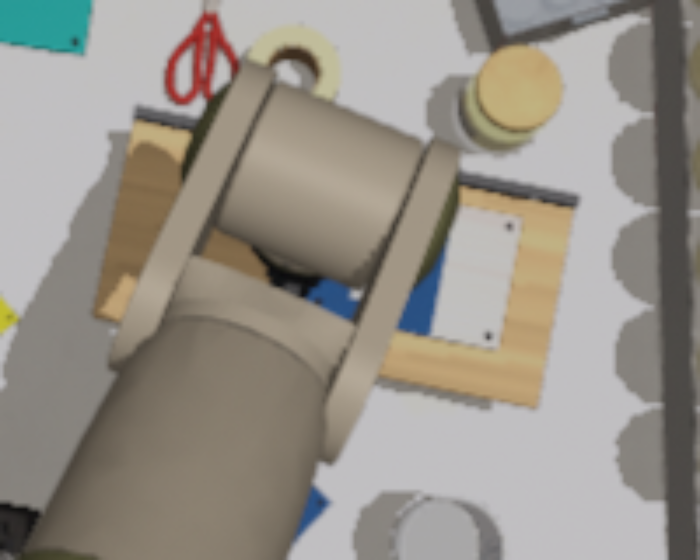

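The plate is now square to the ledge (0.3°), with its bare end at about (500,290) in the enlarged view, ledge y = -117. It needs about 78 mm more.

```bash
python3 -m pendant '[[[-0.067,-0.327,0],0,0.6],[[-0.067,-0.327,0],0,0.6],[[-0.067,-0.327,0],0,0.6],[[-0.067,-0.327,0],0,0.6],[[-0.067,-0.327,0],0,0.6],[[-0.04,-0.196,0],0,0.6],[[-0.04,-0.196,0],0,0.6],[[-0.04,-0.196,0],0,0.6],[[0,0,0],0,0.6]]' | grep -E "posi|ft";python3 meas.py t4
```

```text
position: [0.56, -0.1849, 0.0795]
ft_force: [0.2, -0.1, 0.1]
tcp ledge -3.3778369318368755 -38.094233692059625
plate in ledge ((1.9589805603027344, -160.4330291748047), (90.23741149902344, 45.773094177246094), 0.0967310294508934) [[-43.20000076293945, -137.60000610351562], [-43.099998474121094, -183.39999389648438], [47.099998474121094, -183.1999969482422], [47.0, -137.5]]
```

View pics/t4.png

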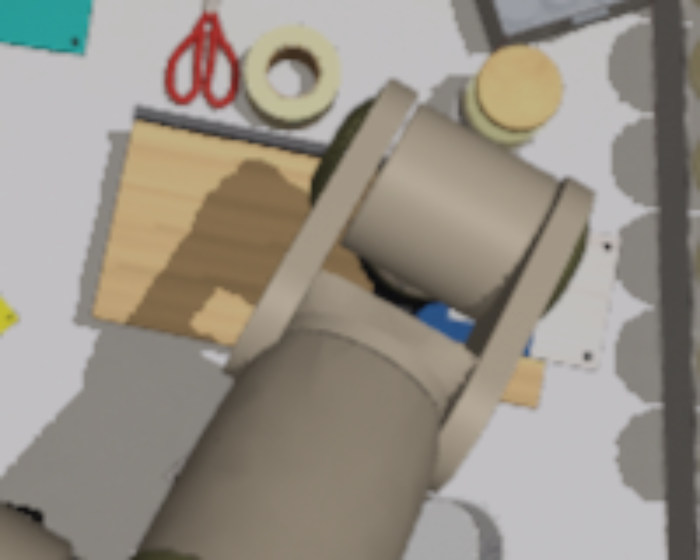

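```bash
python3 -m pendant '[[[-0.025,-0.12,0],0,0.6],[[-0.025,-0.12,0],0,0.6],[[-0.025,-0.12,0],0,0.6],[[0,0,0],0,0.6],[[0,0,0],0,0.6]]' | grep -E "posi|ft";python3 meas.py t5
```

```text
position: [0.5579, -0.1948, 0.0795]
ft_force: [-0.4, 0.4, -0.0]
tcp ledge -3.4443806181840473 -48.60147715778822
plate in ledge ((2.222667694091797, -170.67372131347656), (89.71977996826172, 45.066123962402344), 0.1567593812942505) [[-42.70000076293945, -148.3000030517578], [-42.599998474121094, -193.3000030517578], [47.099998474121094, -193.10000610351562], [47.0, -148.0]]
```

```bash
python3 -m pendant '[[[0.067,0.327,0],0,0.6],[[0.067,0.327,0],0,0.6],[[0,0,1],0,0.6],[[0,0,1],0,0.6],[[0,0,1],0,0.6],[[-0.165,-0.154,0],1,0.6],[[-0.165,-0.154,0],1,0.6],[[-0.165,-0.154,0],1,0.6],[[-0.165,-0.154,0],1,0.6],[[-0.165,-0.154,0],1,0.6],[[-0.165,-0.154,0],1,0.6]]'; python3 -m pendant '[[[-0.165,-0.154,0],1,0.6],[[-0.165,-0.154,0],1,0.6],[[-0.165,-0.154,0],1,0.6],[[-0.165,-0.154,0],1,0.6],[[-0.165,-0.154,0],1,0.6],[[-0.165,-0.154,0],1,0.6],[[-0.165,-0.154,0],1,0.6],[[-0.165,-0.154,0],1,0.6],[[-0.165,-0.154,0],1,0.6],[[-0.165,-0.154,0],1,0.6],[[-0.165,-0.154,0],1,0.6],[[-0.165,-0.154,0],1,0.6]]'; python3 -m pendant '[[[0,0,0],0,0.6],[[0,0,0],0,0.6]]';python3 meas.py t6
```

```text
time_s: 9.23
position: [0.5322, -0.2016, 0.1695]
tool_rot: [[0.324, -0.0, 0.946], [-0.946, 0.0, 0.324], [-0.0, -1.0, -0.0]]
ft_force: [0.3, 0.3, -0.5]
grip_width: 0.0514
time_s: 10.23
position: [0.4729, -0.2571, 0.1695]
tool_rot: [[0.981, -0.0, 0.193], [-0.193, 0.0, 0.981], [-0.0, -1.0, 0.0]]
ft_force: [-0.1, 0.4, -0.5]
grip_width: 0.051
time_s: 10.4
position: [0.4731, -0.2574, 0.1696]
tool_rot: [[0.98, 0.0, 0.2], [-0.2, 0.0, 0.98], [0.0, -1.0, 0.0]]
ft_force: [0.5, 0.2, 0.1]
grip_width: 0.0513
tcp ledge -73.91190504471913 -126.98542955698751
plate in ledge ((0.3745918273925781, -103.90049743652344), (87.57746124267578, 80.351806640625), 0.14379078149795532) [[-43.5, -63.79999923706055], [-43.29999923706055, -144.1999969482422], [44.29999923706055, -144.0], [44.099998474121094, -63.599998474121094]]
```

View pics/t6.png

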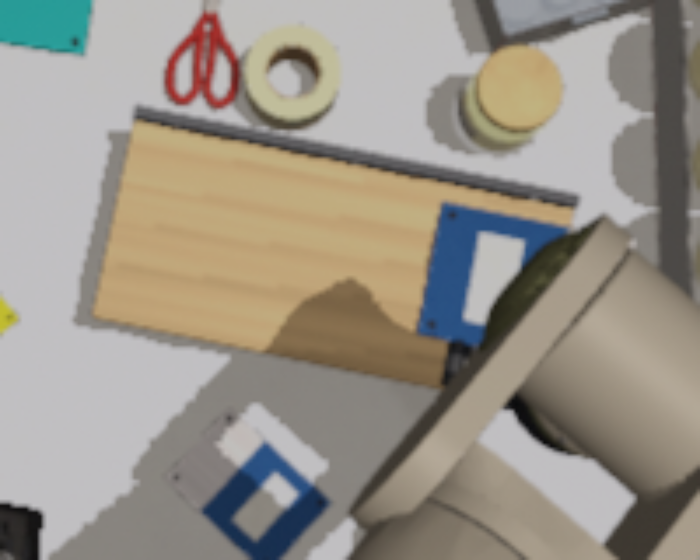

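```bash
python3 -m pendant '[[[0,0,-1],0,0.6],[[0,0,-1],0,0.6],[[0,0,-1],0,0.6],[[0,0,0],0,0.6],[[0,0,0],0,0.6]]'; python3 -m pendant '[[[0.163,-0.033,0],0,0.6],[[0.163,-0.033,0],0,0.6],[[0.163,-0.033,0],0,0.6],[[0.163,-0.033,0],0,0.6],[[0.1,-0.02,0],0,0.6],[[0,0,0],0,0.6]]';python3 meas.py t7
```

```text
time_s: 10.87
position: [0.4733, -0.2573, 0.079]
tool_rot: [[0.98, -0.001, 0.199], [-0.199, 0.001, 0.98], [-0.001, -1.0, 0.001]]
ft_force: [0.4, -0.6, 0.6]
grip_width: 0.0513
time_s: 11.37
position: [0.4961, -0.2628, 0.0795]
tool_rot: [[0.98, 0.0, 0.198], [-0.198, -0.0, 0.98], [0.0, -1.0, -0.0]]
ft_force: [0.3, -0.8, 0.5]
grip_width: 0.0512
tcp ledge -50.73463834703092 -127.7031542633647
plate in ledge ((12.188379287719727, -90.40274047851562), (76.80419921875, 53.45334243774414), 0.2727736532688141) [[-26.299999237060547, -63.900001525878906], [-26.100000381469727, -117.30000305175781], [50.70000076293945, -116.9000015258789], [50.5, -63.5]]
```

View pics/t7.png

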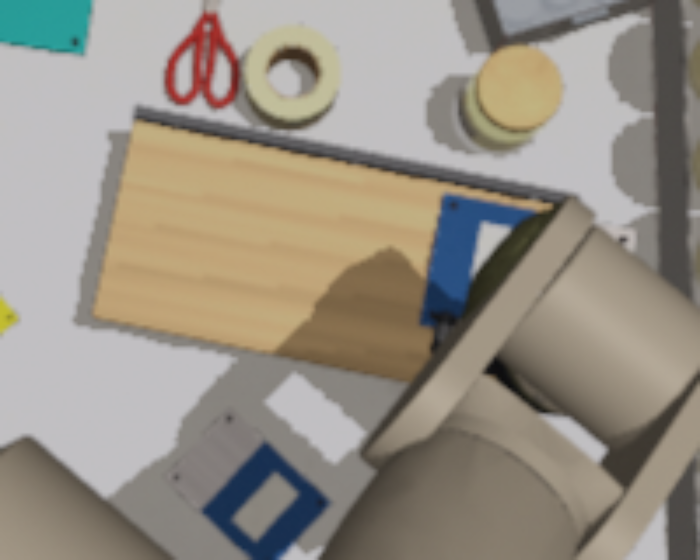

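```bash
python3 -m pendant '[[[0.065,-0.013,0],0,0.6],[[0.065,-0.013,0],0,0.6],[[0.065,-0.013,0],0,0.6],[[0,0,0],0,0.6]]'|grep -E "pos|ft"; python3 -m pendant '[[[0.033,-0.007,0],0,0.6],[[0,0,0],0,0.6]]'|grep -E "pos|ft"; python3 meas.py t8
```

```text
position: [0.5015, -0.2639, 0.0795]
ft_force: [0.7, -0.4, 0.0]
position: [0.5023, -0.2641, 0.0795]
ft_force: [-0.4, 0.2, -0.7]
tcp ledge -44.0760254666031 -127.72800362754002
plate in ledge ((15.164772033691406, -89.61476135253906), (51.6323127746582, 88.78768920898438), 89.59050750732422) [[-29.399999618530273, -115.0999984741211], [59.400001525878906, -115.69999694824219], [59.70000076293945, -64.0999984741211], [-29.0, -63.5]]
```

```bash
python3 -m pendant '[[[0.033,-0.007,0],0,0.6],[[0,0,0],0,0.6]]'|grep -E "pos|ft"; python3 -m pendant '[[[0.033,-0.007,0],0,0.6],[[0,0,0],0,0.6]]'|grep -E "pos|ft"; python3 meas.py t9
```

```text
position: [0.503, -0.2641, 0.0795]
ft_force: [-3.2, 0.9, 0.1]
position: [0.5032, -0.2641, 0.0794]
ft_force: [-7.1, 1.5, 2.4]
tcp ledge -43.121882686270155 -127.58064581210212
plate in ledge ((19.93924331665039, -89.3949966430664), (51.18754959106445, 79.2918472290039), 89.53289031982422) [[-19.899999618530273, -114.69999694824219], [59.400001525878906, -115.30000305175781], [59.79999923706055, -64.0999984741211], [-19.5, -63.5]]
```

The push force rose to 7 N against the fence, so the plate is seated. I back off, lift clear and check.

```bash
python3 -m pendant '[[[-0.2,0.04,0],0,0.6],[[-0.4,0.08,0],0,0.6],[[-0.4,0.08,0],0,0.6],[[0,0,1],0,0.6],[[0,0,1],0,0.6],[[0,0,1],0,0.6],[[0,0,1],0,0.6],[[-0.6,1,0.8],0,0.6],[[-0.6,1,0.8],0,0.6],[[-0.6,1,0.5],0,0.6],[[0,0,0],0,0.6]]'
python3 - <<'E'
from h import *
p,d=env.get_image("side");cv2.imwrite('pics/s10.png',cv2.resize(p[110:290,190:430,::-1],None,fx=3,fy=3))
E
python3 meas.py t10
```

```text
time_s: 13.27
position: [0.4193, -0.166, 0.2653]
tool_rot: [[0.981, 0.005, 0.196], [-0.196, -0.003, 0.981], [0.006, -1.0, -0.002]]
ft_force: [2.0, -0.6, 0.7]
grip_width: 0.0513
tcp ledge -142.90136909321868 -50.87557070853846
plate in ledge ((15.134510040283203, -128.49493408203125), (90.39948272705078, 129.60557556152344), 0.12111350148916245) [[-30.200000762939453, -63.79999923706055], [-29.899999618530273, -193.39999389648438], [60.5, -193.1999969482422], [60.20000076293945, -63.599998474121094]]
```

View pics/t10.png

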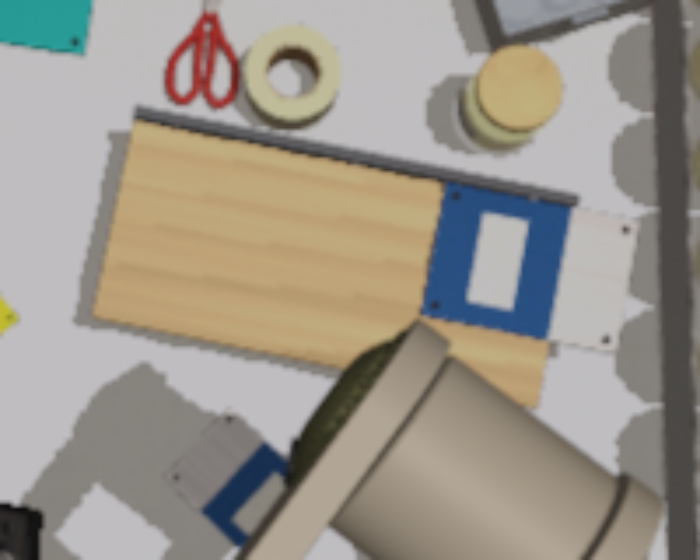

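View pics/s10.png

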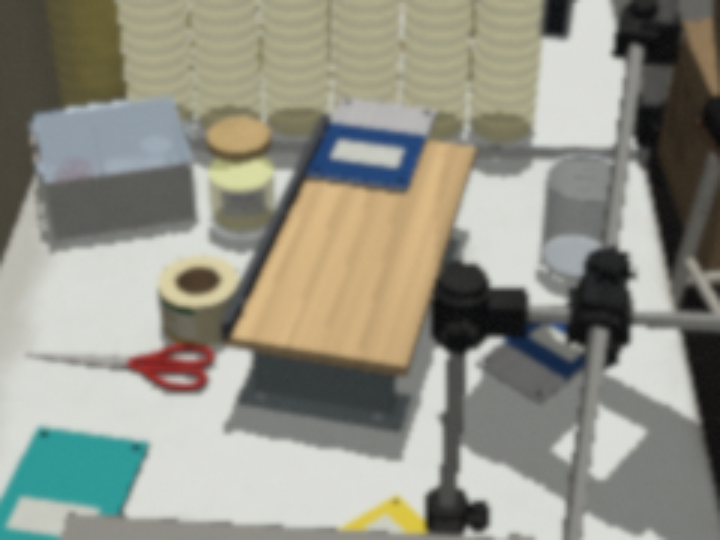

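The top view shows the plate along the fence (blue part at about (500,255)), with the bare strip past the ledge end (about 600,275). In the side view it lies flat, and the jar, roll and beaker are standing where they were. I hand the job in.

```bash
python3 -m pendant '[[[0,0,0],0,0.6],[[0,0,0],0,0.6],[[0,0,0],0,0.6]]'|grep time; python3 -c "
from rig import env
print(env.close_job())"
```

```text
time_s: 13.62
the job is handed in; nothing more can be done
None
```

The plate is against the fence with its bare strip sticking out past the right-hand end, and I handed the job in at about 13.6 s; no verdict is reported. I used two pushes with the half-open fingers. The first, on the plate's left end, slid it to the right and squared it up. The second, on its near edge, moved it against the fence until the force reached about 7 N.

| Last check (top camera, arm withdrawn) | Measured | Required |
|---|---|---|
| Overhang past the ledge end | about 43 mm | 33 to 57 mm |
| Plate x in the ledge frame | about 15 mm | 9 to 20 mm |
| Angle to the fence | about 0.1° (0.002 rad) | below 0.07 rad |
| Plate outline | 129.6 x 90.4 mm | 130 x 90 mm |

- **Flatness:** in the side view the plate looks flat on the ledge. I did not measure its height separately.
- **Bystanders:** the jar and roll stand where they were in both views. The beaker does too, but only the side view showed it at the end.
- **Disagreements:** while the arm hid part of the plate, the measured outlines came out too small, so I used only their visible edges. No check failed.

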